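# Set out the amber reagent bottles in their spill dishes

## Task

Set each of the three amber reagent bottles into the spill dish whose pad has the colour of the bottle's cap: first the largest bottle, then the middle one, then the smallest, each let go before the next is taken. They are glass, so lower them gently and leave them standing upright and flat in about the middle of their dishes. Leave the small vials standing where they are.

Things in the scene. Friction and masses are not known exactly. Their poses are not given: they have to be found in the camera images.
- bottle_large: The largest amber bottle, with a black cap: body 65 mm wide with its shoulder up to 130 mm, round cap 31 mm wide from 130 to 148 mm above its underside. It stands upright; origin: centre of its underside, z up along its axis (yaw means nothing). Mass 0.2 to 0.42 kg. Glass; take it by the cap.
- bottle_medium: The middle amber bottle, with a white cap: body 59 mm wide with its shoulder up to 117 mm, round cap 28 mm wide from 117 to 133 mm above its underside. It stands upright; origin: centre of its underside, z up along its axis (yaw means nothing). Mass 0.15 to 0.31 kg. Glass; take it by the cap.
- bottle_small: The smallest amber bottle, with a blue cap: body 49 mm wide with its shoulder up to 97 mm, round cap 24 mm wide from 97 to 111 mm above its underside. It stands upright; origin: centre of its underside, z up along its axis (yaw means nothing). Mass 0.09 to 0.18 kg. Glass; take it by the cap.
- dish_black: Shallow round steel spill dish, fixed to the bench, with a black rubber pad as its floor. Outer width 89 mm, rim 9 mm high and 3 mm thick, inner width 83 mm; its floor (the pad's top) is 5 mm above the bench. Origin: centre of its underside, on the bench; z up.
- dish_white: Shallow round steel spill dish, fixed to the bench, with a white rubber pad as its floor. Outer width 83 mm, rim 9 mm high and 3 mm thick, inner width 77 mm; its floor (the pad's top) is 5 mm above the bench. Origin: centre of its underside, on the bench; z up.
- dish_blue: Shallow round steel spill dish, fixed to the bench, with a blue rubber pad as its floor. Outer width 73 mm, rim 9 mm high and 3 mm thick, inner width 67 mm; its floor (the pad's top) is 5 mm above the bench. Origin: centre of its underside, on the bench; z up.
- vial_black: Small clear vial with a black cap, 22 mm wide and 54 mm high, 12 g, standing upright on the bench, not part of the job. Origin: centre of its underside, z up.
- vial_blue: Small clear vial with a blue cap, 22 mm wide and 54 mm high, 12 g, standing upright on the bench, not part of the job. Origin: centre of its underside, z up.
- vial_grey: Small clear vial with a light grey cap, 22 mm wide and 54 mm high, 12 g, standing upright on the bench, not part of the job. Origin: centre of its underside, z up.
- instrument_corner (a point): Fixed: the lower right front corner (seen from the robot) of the upright front panel of the tall instrument behind the work. From here the panel runs level, ahead and to the left, along the world direction (0.5, 0.87, 0), parallel to the bench's front edge and 0.22 m behind it, and rises from 0.5 m to 0.87 m above the bench: wrists and forearms must stay in front of it, also when swinging past this corner.
Mind the look-alikes: they are no part of the job. What is shaped like the dish_black but brown is not meant. Leave any pink look-alike of the dish_blue alone.

How it is judged:
By the outcome, as a careful person would: the job done as asked, in the order asked, and still so for the second after the job is handed in, with the robot touching nothing.
It also fails if it takes over 93 s, if anything falls off the work surface, if the arm or the gripper's body presses on something with over 40 N, if the wrist force passes 120 N, or if a joint passes its speed limit or range.

## Robot

A 6-joint arm with a two-finger parallel gripper is mounted at the origin on a cart in front of the work surface, level with it; the furniture and walls round the work are solid. World frame = base frame: x ahead of the robot, y to its left, z up, the work surface at z = 0. Lengths are in mm, angles in rad, forces in N, time in s.
With the tool pointing down it reaches from about 275 to 1000 mm from the base axis. Payload 8.4 kg.
Tool frame: the origin (TCP) lies on the centre line of the jaws, within the pads' length; the fingertips stand 8 mm ahead of it and the grasp point (between the pads) lies 11 mm behind it; z points along the fingers, y is the line along which they close (so a half turn about z gives the same grasp; the last joint's range is limited). The gripper opens to 85 mm and grips with 20 to 120 N. Pads are 22 mm wide; open, the fingers measure 114 mm over their backs; the gripper's body (76 mm by 85 mm) begins 54 mm behind the grasp point. The pads swing forward as they close: fully open they stand 13 mm farther back than shut.
Start: joints at [1.201, 0.353, 1.633, -0, 1.155, -0.002], TCP at [224.726, 583.203, 239.281] pointing down, gripper open.
Joint ranges: [-2.63, 2.63], [-0.92, 2.1], [0.06, 2.66], [-1.3, 4.44], [0, 2.69], [-3.02, 3.02]. Speed limits (rad/s): [2.22, 2.22, 2.79, 3.14, 3.14, 3.14].

## Interface

Orientations are given as a unit quaternion [w, x, y, z].
In Python, from plant import sensors, imaging, workorder gives the robot as it stands.
- The arm moves only by the tool apply_moves, never from a script. Its argument "targets" is a list of rows, each a list of 3 entries, a list of its own where there are three numbers: the finger opening in cm, from 0 to 8.54, then the shift along the tool's x, y, z in cm, then the turn, a rotation vector about the tool's x, y, z in rad. A call has 1 to 8 rows; each row shifts and turns the commanded pose from where the row before left it, along the tool's axes as they then stand; what a row does not reach is not made up. A row lasts 1/12 s, in which the tool goes at most 41.7 mm and 7.16 degrees, less where a joint would pass 70% of its speed; a pose out of reach is approached as far as the arm can. A call is refused whole if a number of a shift passes 4.17 or a number of a turn 0.125, either way. A call with a gripper value outside its range is refused whole. The fingers move at their own pace and stop on an object; "grip_force" is the grip in N (left out, the last holds). Time passes only in rows, so rows that do not move let the fingers close. It gives the time, the measured TCP pose, the force, the opening and the grip force at its end, in the units of the state.
- sensors.sense(): the state, without advancing time (a new reading comes with each control period).
- imaging.read_camera(name): name is "scene" or "top" or "wrist"; returns a dict with "pixels" (400x640x3 uint8, red, green, blue), "fx", "fy", "cx", "cy" (pixels), "cam_to_world" (4x4, takes a point from camera to world coordinates); the wrist camera has in their place "T_tool_cam" (4x4, takes a point from camera to tool coordinates, whose origin is the TCP and whose axes are the flange's). Camera axes: x right, y down, z forward; pixel columns grow to the right and rows downward; lengths in mm; the calibration is good to about 2 mm. A picture is of the moment at which its call begins: read the wrist's pose just before it. There is no depth.
- workorder.finish_job(): hands the job in; it is judged then, once.
The state is a dict: "time": time; "joint_positions": joint angles; "qd": joint speeds; "joint_torque": joint torques, N m; "position": TCP position; "eef_rot": TCP orientation; "force": force on the tool from outside, world axes, zero at the start; "ft_torque": the same for the moment, N m; "opening": finger opening in mm; "gripper_force": force on a finger pad.
Only numpy, scipy, OpenCV 4.12 (cv2) and the standard library are available. Lean on these libraries where they do the work, as an engineer would, in place of code of your own. Each camera call takes 0.05 s, during which the arm holds its last target. There are 200 camera calls.

## Working session

There is one attempt and no reset: what is moved stays moved. The work goes in short steps, Python scripts to look and compute and a tool call to move; the robot and the scene stay as the last step left them, time stands still between calls to the robot, and variables do not carry over. Pictures are saved under pics/ and viewed, at most 14 in all, crops included, and the job is handed in when it is done.

Besides the shell and the picture viewer there is one more tool, called as a command line: name --argument value ..., lists and objects as JSON in quotes. apply_moves: Moves the arm, as the interface text tells. Its arguments: {"type":"object","properties":{"targets":{"type":"array"},"grip_force":{"type":"number"}},"required":["targets"]}

```bash
mkdir -p pics; ls; python3 - <<'E'
from plant import sensors, imaging
import cv2
print(sensors.sense())
for n in ["scene","top"]:
    r=imaging.read_camera(n); cv2.imwrite(f"pics/{n}0.png",r["pixels"][:,:,::-1])
    print(n,r["fx"],r["fy"],r["cx"],r["cy"],r["cam_to_world"])
r=imaging.read_camera("wrist");print(r["T_tool_cam"],r["fx"])
E
```

```text
pics
{'time': 0.0, 'joint_positions': array([ 1.20062173e+00,  3.53661586e-01,  1.63414625e+00,  3.11686864e-05,
        1.15521844e+00, -2.41148842e-03]), 'qd': array([-2.41623837e-04, -8.37239860e-04, -3.17225975e-04,  3.12595198e-04,
        2.93779700e-05, -1.98399903e-04]), 'joint_torque': array([-1.21854133e-03, -6.05228233e+01, -3.42068875e+01,  8.03484068e-05,
        9.13031196e-03,  2.30349968e-06]), 'position': array([224.5301008 , 582.76289596, 238.54810638]), 'eef_rot': array([-1.46772992e-04,  1.82853208e-01,  9.83139965e-01, -7.01770743e-04]), 'force': array([-0.31963936,  0.145638  ,  1.11373311]), 'ft_torque': array([-0.02597861, -0.00860771,  0.04679059]), 'gripper_force': 0.0, 'opening': 85.28439678541686}
scene 370.6146816186284 370.6146816186284 324.1223332388934 200.64829442145404 [[ 8.28811594e-01 -2.21103942e-01  5.13988705e-01 -1.62938196e+02]
 [-5.59514519e-01 -3.21181213e-01  7.64058984e-01 -1.16450340e+03]
 [-3.85293730e-03 -9.20845087e-01 -3.89909579e-01  7.45059287e+02]
 [ 0.00000000e+00  0.00000000e+00  0.00000000e+00  1.00000000e+00]]
top 382.88599644441666 382.88599644441666 318.86994754191403 202.90798362898133 [[-8.65841742e-03 -9.96548719e-01  8.25571433e-02  3.33027403e+02]
 [-9.99542398e-01  6.23228303e-03 -2.95998812e-02 -2.62760689e+02]
 [ 2.89832043e-02 -8.27756531e-02 -9.96146658e-01  1.51402612e+03]
 [ 0.00000000e+00  0.00000000e+00  0.00000000e+00  1.00000000e+00]]
[[-1.31897114e-04 -9.62690925e-01 -2.70603338e-01  6.83317803e+01]
 [ 9.99999991e-01 -1.24947281e-04 -4.29096657e-05  6.87914990e-01]
 [ 7.49759431e-06 -2.70603341e-01  9.62690933e-01 -1.34016309e+02]
 [ 0.00000000e+00  0.00000000e+00  0.00000000e+00  1.00000000e+00]] 319.75992524667527
```

View pics/scene0.png

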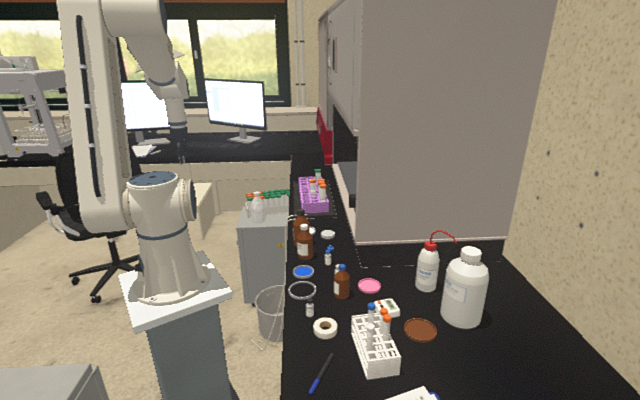

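View pics/top0.png

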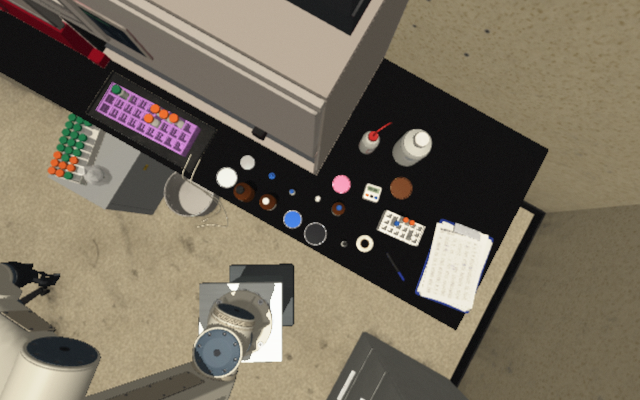

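The top view shows the white dish near (227,177), the large bottle at (243,191), the medium at (267,201), the blue dish at (292,219), the black dish at (315,233), and the small bottle at (338,208). There is a second whitish thing at (247,162), so I'll zoom in.

```bash
cat > h.py <<'E'
import numpy as np
def ray(r,u,v):
    T=r["cam_to_world"]; d=T[:3,:3]@np.array([(u-r["cx"])/r["fx"],(v-r["cy"])/r["fy"],1]); return T[:3,3],d
def plane(r,u,v,z):
    o,d=ray(r,u,v); return (o+d*(z-o[2])/d[2])
def proj(r,p):
    T=r["cam_to_world"]; c=T[:3,:3].T@(np.array(p)-T[:3,3]); return np.array([r["fx"]*c[0]/c[2]+r["cx"],r["fy"]*c[1]/c[2]+r["cy"]])
E
python3 - <<'E'
from h import *
from plant import imaging
import cv2
a=cv2.imread("pics/top0.png")[140:260,205:365]; s=cv2.imread("pics/scene0.png")[215:335,275:435]
cv2.imwrite("pics/c0.png",np.hstack([cv2.resize(a,None,fx=5,fy=5,interpolation=cv2.INTER_CUBIC)]))
cv2.imwrite("pics/c1.png",np.hstack([cv2.resize(s,None,fx=5,fy=5,interpolation=cv2.INTER_CUBIC)]))
r=imaging.read_camera("top")
for n,u,v,z in [("wdish",227,177,5),("w2",247,162,5),("L",243,191,148),("M",266,201,133),("S",338,208,111),("bluedish",292,219,5),("blackdish",315,233,5),("pink",341,184,5),("edge1",70,105,0),("tip",322,170,500)]:
    print(n,plane(r,u,v,z).round())
E
```

```text
wdish [563.  55.   5.]
w2 [623. -24.   5.]
L [491. -33. 148.]
M [ 456. -113.  133.]
S [ 430. -375.  111.]
bluedish [ 395. -201.    5.]
blackdish [ 340. -291.    5.]
pink [ 533. -396.    5.]
edge1 [856. 679.   0.]
tip [ 505. -302.  500.]
```

View pics/c0.png

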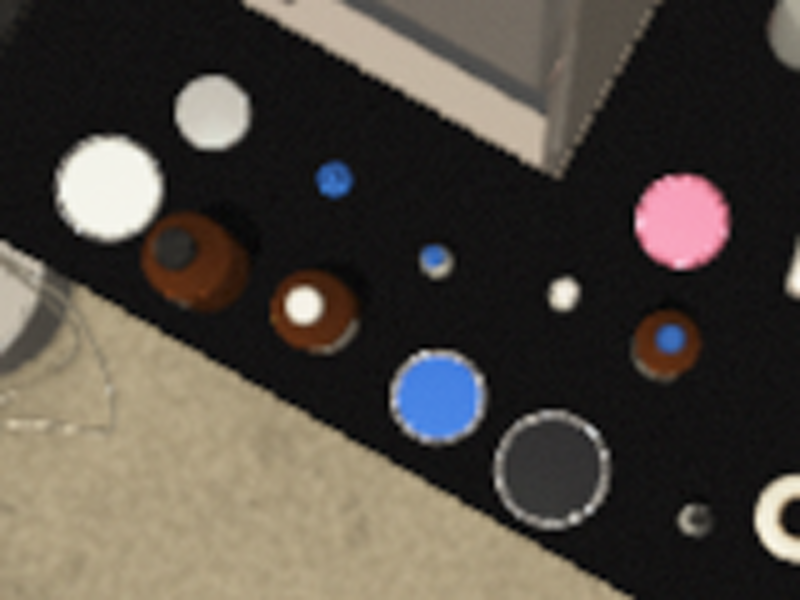

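View pics/c1.png

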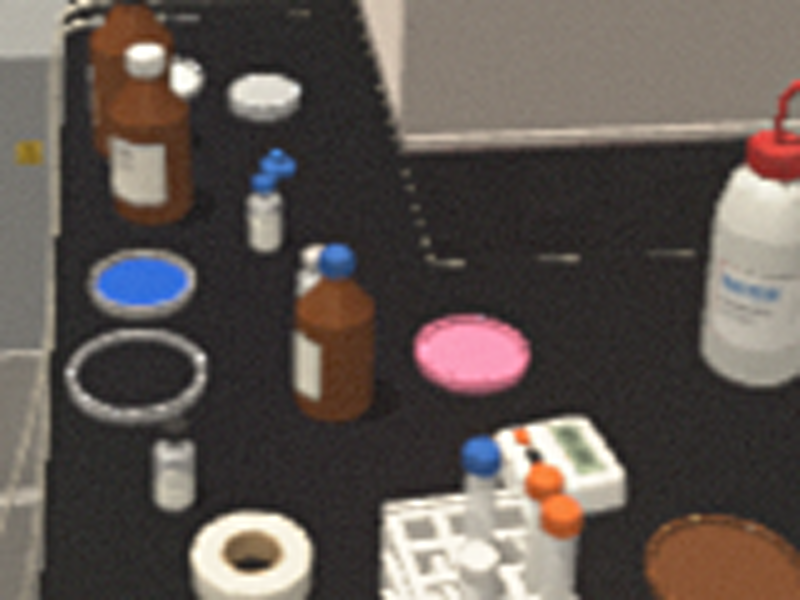

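The crops agree: the white dish has a pad about 83 mm wide, the light grey lid next to it is not a dish, and the vials are as listed. Next I'll measure by colour in the top view.

```bash
python3 - <<'E'
from h import *
from plant import imaging
import cv2
r=imaging.read_camera("top"); im=r["pixels"]; K=4
hsv=cv2.cvtColor(im,cv2.COLOR_RGB2HSV)
def near(u,v,rad,mask):
    m=np.zeros(mask.shape,np.uint8); cv2.circle(m,(u,v),rad,1,-1); m=(mask&(m>0)); 
    c=cv2.moments(m.astype(np.uint8),True); 
    pts=np.argwhere(m)[:,::-1].astype(np.float32); (x,y),R=cv2.minEnclosingCircle(pts)
    return c["m10"]/c["m00"],c["m01"]/c["m00"],c["m00"],x,y,R
H,S,V=[hsv[...,i].astype(int) for i in range(3)]
wh=(S<60)&(V>150); bl=(H>100)&(H<125)&(S>100)&(V>90); am=(S>120)&(V>35)&((H<15))
dark=(V>28)&(S<60)
for n,u,v,rad,m,z in [("wdish",227,177,14,wh,9),("blued",292,219,13,bl,5),("blackd",315,233,14,dark,9),("capM",266,201,6,wh,133),("capS",339,208,5,bl,111),
   ("capL",240,189,5,(S<110)&(V>15),148)]:
    o=near(u,v,rad,m); print(n,np.round(o,1),plane(r,o[0],o[1],z).round(1),"circ",plane(r,o[3],o[4],z).round(1),"diam",round(o[5]*2*(1514-z)/382.9))
for q in [(205,188),(330,260)]: print("edge",plane(r,*q,0).round())
print("corner",plane(r,316.5,175,500).round(),plane(r,316.5,175,870).round())
print(im[183:197,234:252].sum(2)//3)
E
```

```text
wdish [226.4 177.2 318.  226.3 176.9  10.2] [561.7  56.2   9. ] circ [562.7  56.7   9. ] diam 80
blued [292.1 219.  203.  292.  219.    8.1] [ 395.  -201.7    5. ] circ [ 395.2 -201.3    5. ] diam 64
blackd [315.  233.5 466.  315.  233.5  12.2] [ 337.5 -291.1    9. ] circ [ 337.6 -291.3    9. ] diam 96
capM [265.2 200.7  43.  265.3 200.6   3.7] [ 456.8 -110.   133. ] circ [ 457.1 -110.4  133. ] diam 26
capS [338.6 207.3  27.  338.6 207.3   2.8] [ 432.8 -376.9  111. ] circ [ 432.7 -376.8  111. ] diam 20
capL [239.5 189.5  52.  239.5 189.5   3.8] [496.  -20.3 148. ] circ [496.  -20.3 148. ] diam 27
edge [520. 141.   0.]
edge [ 233. -349.    0.]
corner [ 492. -287.  500.] [ 434. -278.  870.]
[[199 113  36  19  31  35  37  36  36  36  30  29  24  15  11  12   6  12]
 [130  53  32  37  40  41  41  38  39  38  36  39  34  28  16  10   9  11]
 [ 55  29  40  40  38  38  33  35  34  35  35  36  40  37  34  19   8   9]
 [ 28  37  41  38  38  38  35  38  34  34  37  37  38  38  38  34  20  13]
 [ 33  45  43  39  41  42  40  44  42  33  37  38  40  39  38  40  28  19]
 [ 39  55  49  44  44  43  44  44  43  29  29  39  43  40  38  41  35  26]
 [ 41  54  47  45  44  46  42  41  41  28  30  38  41  41  40  45  39  29]
 [ 46  51  47  42  44  44  44  43  38  30  30  39  43  41  43  45  41  30]
 [ 45  48  42  41  44  44  46  44  39  30  37  41  42  43  41  44  40  33]
 [ 48  48  41  40  42  42  41  37  32  38  45  44  45  44  44  42  37  31]
 [ 46  51  49  44  42  40  34  34  41  46  48  44  46  45  46  46  40  32]
 [ 45  52  50  48  48  47  45  46  46  48  49  47  47  47  47  45  33  28]
 [ 36  47  51  52  54  53  55  52  51  46  49  50  46  46  49  43  33  27]
 [ 22  42  51  55  51  53  51  52  52  49  48  49  47  48  45  36  31  27]]
```

apply_moves --targets '[[6, [-2.7, -2.7, 0], [0, 0, 0]], [6, [-2.7, -2.7, 0], [0, 0, 0]], [6, [-2.7, -2.7, 0], [0, 0, 0]], [6, [-2.7, -2.7, 0], [0, 0, 0]], [6, [-2.7, -2.7, 0], [0, 0, 0]], [6, [-2.7, -2.7, 0], [0, 0, 0]], [6, [-2.7, -2.7, 0], [0, 0, 0]], [6, [-2.7, -2.7, 0], [0, 0, 0]]]'

```text
time: 0.92
position: [348.9, 302.3, 239.4]
eef_rot: [0.0, 0.183, 0.983, 0.0]
force: [0.7, -0.1, 0.3]
opening: 60.1
gripper_force: 0.0
```

apply_moves --targets '[[6, [-2.7, -2.7, 0], [0, 0, 0]], [6, [-2.7, -2.7, 0], [0, 0, 0]], [6, [-2.7, -2.7, 0], [0, 0, 0]], [6, [-2.7, -2.7, 0], [0, 0, 0]], [6, [-2.7, -2.7, 0], [0, 0, 0]], [6, [-2.7, -2.7, 0], [0, 0, 0]], [6, [-2.7, -2.7, 0], [0, 0, 0]], [6, [-2.7, -2.7, 0], [0, 0, 0]]]'

```text
time: 1.58
position: [472.9, 22.8, 239.5]
eef_rot: [0.0, 0.183, 0.983, 0.0]
force: [1.3, 1.1, -0.2]
opening: 59.7
gripper_force: 0.0
```

apply_moves --targets '[[6, [-2, -1.7, 0], [0, 0, 0]], [6, [-1.9, -1.6, 0], [0, 0, 0]], [6, [0, 0, 0], [0, 0, 0]], [6, [0, 0, 0], [0, 0, 0]], [6, [0, 0, 0], [0, 0, 0]]]'

```text
time: 2.0
position: [496.5, -19.7, 239.1]
eef_rot: [-0.0, 0.183, 0.983, 0.0]
force: [0.4, 0.8, -0.2]
opening: 59.8
gripper_force: 0.0
```

```bash
cat >> h.py <<'E'
from scipy.spatial.transform import Rotation as R
def wrist():
    from plant import sensors, imaging
    s=sensors.sense(); r=imaging.read_camera("wrist"); q=s["eef_rot"]
    T=np.eye(4); T[:3,:3]=R.from_quat([q[1],q[2],q[3],q[0]]).as_matrix(); T[:3,3]=s["position"]
    r["cam_to_world"]=T@r["T_tool_cam"]; return s,T,r
def totool(T,p): return (T[:3,:3].T@(np.array(p)-T[:3,3])/10).round(2)
E
python3 - <<'E'
from h import *
import cv2
s,T,r=wrist(); cv2.imwrite("pics/w1.png",r["pixels"][:,:,::-1])
print(s["position"],s["eef_rot"],s["joint_positions"],s["time"],s["opening"])
for p in [(495,-22,148),(457,-110,133),(562,56,9)]: print(p,proj(r,p),totool(T,p))
E
```

```text
[496.50830005 -19.71941474 239.0670514 ] [-4.22940757e-04  1.83113647e-01  9.83091656e-01  9.42544317e-05] [-4.29199572e-02  1.53354654e-01  1.90113913e+00  3.45168487e-04
  1.08790982e+00 -1.24557120e+00] 2.0 59.804642146501706
(495, -22, 148) [314.59790686 203.82974109] [ 0.05 -0.27  9.11]
(457, -110, 133) [191.58136342 193.64606979] [ 0.43 -9.85 10.61]
(562, 56, 9) [398.25011979 197.88213284] [-3.4   9.42 23.  ]
```

View pics/w1.png

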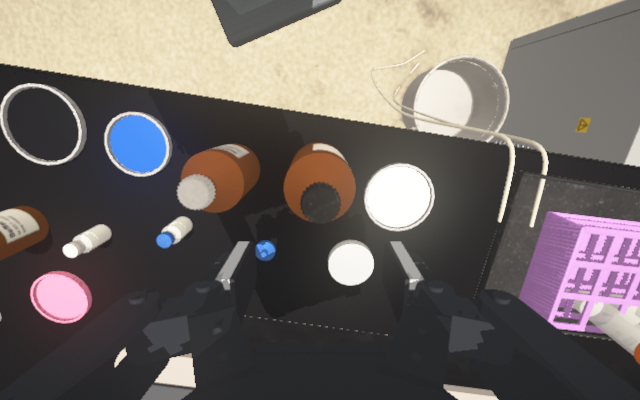

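Wrist view: the large cap is near (320,202), medium cap near (196,192), white dish near (399,197), blue dish near (138,144), and black dish near (43,124), all close to the predictions. I'll refine these by mask.

```bash
cat >> h.py <<'E'
def ell(im,u,v,rad,f,hull=True):
    import cv2
    hsv=cv2.cvtColor(im,cv2.COLOR_RGB2HSV).astype(int); m=f(hsv[...,0],hsv[...,1],hsv[...,2]).astype(np.uint8)
    k=np.zeros_like(m); cv2.circle(k,(u,v),rad,1,-1); m=cv2.morphologyEx(m&k,cv2.MORPH_OPEN,np.ones((2,2),np.uint8))
    c=max(cv2.findContours(m,cv2.RETR_EXTERNAL,cv2.CHAIN_APPROX_NONE)[0],key=len)
    return cv2.fitEllipse(cv2.convexHull(c))
E
python3 - <<'E'
from h import *
import cv2
s,T,r=wrist(); im=r["pixels"]
for n,u,v,rad,f,z in [
 ("capL",320,202,24,lambda H,S,V:(V<62),148),
 ("capM",196,192,24,lambda H,S,V:(S<70)&(V>120),133),
 ("wd",399,197,42,lambda H,S,V:(V>120)&(S<70),9),
 ("bd",138,144,40,lambda H,S,V:(S>100)&(V>80)&(H>95)&(H<130),5),
 ("kd",43,124,46,lambda H,S,V:(V>110)&(S<100),9)]:
    e=ell(im,u,v,rad,f); p=plane(r,*e[0],z); print(n,np.round(e[0],1),np.round(e[1],1),p.round(1),totool(T,p))
E
```

```text
capL [310.9 200.1] [18.2 31.4] [491.3 -23.1 148. ] [ 0.33 -0.54  9.11]
capM [196.4 192.8] [35.1 38.3] [ 457.7 -105.9  133. ] [ 0.49 -9.47 10.61]
wd [399.5 197.8] [67.7 71.9] [562.3  57.9   9. ] [-3.4   9.57 23.01]
bd [138.3 144.7] [51.6 60.8] [ 396.1 -201.4    5. ] [  2.8  -20.6   23.41]
kd [ 43.2 124.8] [76. 92.] [ 339.2 -286.8    9. ] [  5.04 -30.61  23.02]
```

apply_moves --targets '[[6, [0, 0.1, 2.5], [0, 0, 0]], [6, [0, 0, 2.5], [0, 0, 0]], [6, [0, 0, 2], [0, 0, 0]], [6, [0, 0, 1], [0, 0, 0]], [6, [0, 0, 1], [0, 0, 0]], [6, [0, 0, 0.5], [0, 0, 0]], [6, [0, 0, 0], [0, 0, 0]]]'

```text
time: 2.68
position: [497.1, -18.8, 143.8]
eef_rot: [-0.0, 0.183, 0.983, -0.0]
force: [-0.3, -0.2, 0.4]
opening: 60.3
gripper_force: 0.0
```

```bash
python3 - <<'E'
from h import *
import cv2
s,T,r=wrist(); cv2.imwrite("pics/w2.png",r["pixels"][:,:,::-1]); print(s["position"],s["force"])
E
```

```text
[497.14035157 -18.78630491 143.83311676] [-0.34150663 -0.20791236  0.44367049]
```

View pics/w2.png

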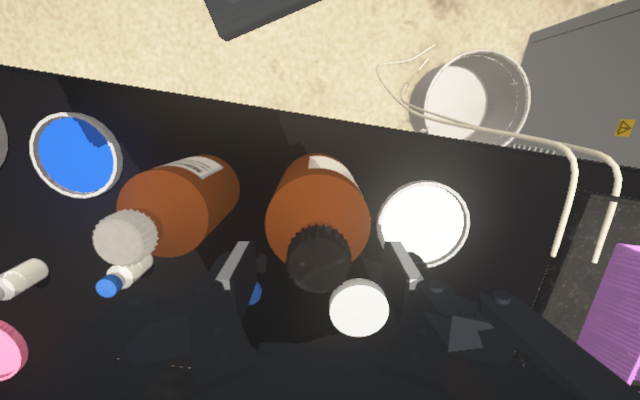

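The cap is centred between the fingers at u≈319, about 2 mm off in tool x. I'll correct that and grip.

apply_moves --targets '[[6, [0.2, 0, 0.4], [0, 0, 0]], [4, [0, 0, 0], [0, 0, 0]], [2.5, [0, 0, 0], [0, 0, 0]], [2.5, [0, 0, 0], [0, 0, 0]], [2.5, [0, 0, 0], [0, 0, 0]], [2.5, [0, 0, 0], [0, 0, 0]], [2.5, [0, 0, 0], [0, 0, 0]], [2.5, [0, 0, 0], [0, 0, 0]]]' --grip_force 50

```text
time: 3.4
position: [496.0, -18.5, 141.0]
eef_rot: [0.001, 0.183, 0.983, 0.0]
force: [-0.9, -1.3, 6.1]
opening: 27.9
gripper_force: 49.6
```

apply_moves --targets '[[2.5, [0, 0, -0.3], [0, 0, 0]], [2.5, [0, 0, -0.5], [0, 0, 0]], [2.5, [0, 0, -1], [0, 0, 0]], [2.5, [0, 0, -1], [0, 0, 0]], [2.5, [0, 0, -0.7], [0, 0, 0]], [2.5, [0, 0, 0], [0, 0, 0]]]'

```text
time: 3.9
position: [496.7, -18.4, 177.4]
eef_rot: [0.002, 0.183, 0.983, 0.0]
force: [-0.1, 0.2, -2.7]
opening: 28.6
gripper_force: 49.6
```

apply_moves --targets '[[2.5, [1.2, -0.75, 0], [0, 0, 0]], [2.5, [2.4, -1.5, 0], [0, 0, 0]], [2.5, [2.4, -1.5, 0], [0, 0, 0]], [2.5, [2.4, -1.5, 0], [0, 0, 0]], [2.5, [1.2, -0.75, 0], [0, 0, 0]], [2.5, [-0.2, -1.2, 0], [0, 0, 0]], [2.5, [-0.46, -2.5, 0], [0, 0, 0]], [2.5, [-0.46, -2.5, 0], [0, 0, 0]]]'

```text
time: 4.57
position: [372.9, -102.2, 175.8]
eef_rot: [0.001, 0.182, 0.983, -0.0]
force: [-0.2, -0.2, -2.2]
opening: 28.3
gripper_force: 49.9
```

apply_moves --targets '[[2.5, [-0.46, -2.5, 0], [0, 0, 0]], [2.5, [-0.46, -2.5, 0], [0, 0, 0]], [2.5, [-0.46, -2.5, 0], [0, 0, 0]], [2.5, [-0.46, -2.5, 0], [0, 0, 0]], [2.5, [-0.46, -2.5, 0], [0, 0, 0]], [2.5, [-0.46, -2.5, 0], [0, 0, 0]], [2.5, [-0.46, -2.4, 0], [0, 0, 0]], [2.5, [-0.2, -1.2, 0], [0, 0, 0]]]'

```text
time: 5.23
position: [337.8, -290.4, 175.7]
eef_rot: [0.001, 0.183, 0.983, -0.001]
force: [0.7, 0.6, -2.0]
opening: 28.6
gripper_force: 50.0
```

apply_moves --targets '[[2.5, [0, 0, 0], [0, 0, 0]], [2.5, [0, 0, 0], [0, 0, 0]], [2.5, [0, 0, 0], [0, 0, 0]]]'

```text
time: 5.48
position: [337.5, -286.8, 175.1]
eef_rot: [-0.0, 0.183, 0.983, 0.0]
force: [0.2, 0.5, -2.1]
opening: 28.5
gripper_force: 50.0
```

```bash
python3 - <<'E'
from h import *
from plant import imaging
import cv2
s,T,r=wrist(); print(s["position"],s["eef_rot"],s["force"],s["opening"],s["joint_positions"])
print(totool(T,(338.5,-289,140)))
a=r["pixels"]; b=imaging.read_camera("scene")["pixels"][180:340,240:440]
b=cv2.resize(b,(500,400)); a=cv2.resize(a,(0,0),fx=.8,fy=.8)[:, 80:380]
b=b[:320]
cv2.imwrite("pics/w3.png",np.hstack([a,b])[:,:,::-1])
E
```

```text
[ 337.49829441 -286.7611929   175.12906678] [-2.51720169e-04  1.82955924e-01  9.83121018e-01  3.61838048e-04] [ 0.15836929  0.54671196 -2.06861089] 28.49420676594714 [-7.07970915e-01  1.50485290e-01  2.07069118e+00  4.70527928e-04
  9.21214209e-01 -1.91106738e+00]
[-0.18 -0.18  3.51]
```

View pics/w3.png

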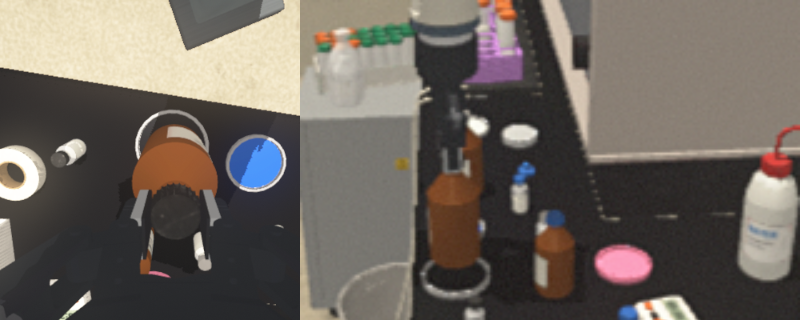

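Large bottle is held upright over the black dish (ring around (171,140) in the left crop), aligned in both views. Lowering.

apply_moves --targets '[[2.5, [-0.1, -0.2, 1], [0, 0, 0]], [2.5, [0, 0, 0.8], [0, 0, 0]], [2.5, [0, 0, 0.4], [0, 0, 0]], [2.5, [0, 0, 0.2], [0, 0, 0]], [2.5, [0, 0, 0.1], [0, 0, 0]], [2.5, [0, 0, 0], [0, 0, 0]], [2.5, [0, 0, 0], [0, 0, 0]]]'

```text
time: 6.17
position: [337.9, -289.9, 150.3]
eef_rot: [0.0, 0.183, 0.983, -0.0]
force: [0.1, -0.2, -2.9]
opening: 28.5
gripper_force: 50.0
```

apply_moves --targets '[[2.5, [0, 0, 0.1], [0, 0, 0]], [2.5, [0, 0, 0.1], [0, 0, 0]], [2.5, [0, 0, 0], [0, 0, 0]]]'

```text
time: 6.42
position: [337.8, -289.9, 148.3]
eef_rot: [0.0, 0.183, 0.983, -0.0]
force: [-0.5, 0.4, -3.9]
opening: 28.2
gripper_force: 50.0
```

apply_moves --targets '[[2.5, [0, 0, 0.1], [0, 0, 0]], [2.5, [0, 0, 0], [0, 0, 0]], [2.5, [0, 0, 0], [0, 0, 0]]]'

```text
time: 6.67
position: [337.7, -289.8, 147.3]
eef_rot: [-0.0, 0.183, 0.983, 0.0]
force: [0.5, -0.4, -3.3]
opening: 28.3
gripper_force: 50.0
```

apply_moves --targets '[[2.5, [0, 0, 0.1], [0, 0, 0]], [2.5, [0, 0, 0], [0, 0, 0]], [2.5, [0, 0, 0], [0, 0, 0]]]'

```text
time: 6.92
position: [337.7, -289.8, 146.2]
eef_rot: [-0.0, 0.183, 0.983, 0.0]
force: [-0.1, -0.0, -2.5]
opening: 28.9
gripper_force: 50.0
```

apply_moves --targets '[[2.5, [0, 0, 0.1], [0, 0, 0]], [2.5, [0, 0, 0], [0, 0, 0]], [2.5, [0, 0, 0], [0, 0, 0]]]'

```text
time: 7.17
position: [338.4, -290.2, 146.1]
eef_rot: [0.001, 0.183, 0.983, -0.0]
force: [-1.3, 1.6, 6.7]
opening: 28.3
gripper_force: 50.9
```

apply_moves --targets '[[2.5, [0, 0, 0.07], [0, 0, 0]], [2.5, [0, 0, 0], [0, 0, 0]], [2.5, [0, 0, 0], [0, 0, 0]]]'

```text
time: 7.42
position: [338.9, -290.5, 146.1]
eef_rot: [0.001, 0.183, 0.983, -0.0]
force: [-1.6, 3.5, 14.8]
opening: 28.0
gripper_force: 51.7
```

apply_moves --targets '[[2.5, [0, 0, -0.1], [0, 0, 0]], [3.4, [0, 0, 0], [0, 0, 0]], [4.5, [0, 0, 0], [0, 0, 0]], [6, [0, 0, 0], [0, 0, 0]], [6, [0, 0, 0], [0, 0, 0]], [6, [0, 0, -0.5], [0, 0, 0]], [6, [0, 0, -2], [0, 0, 0]], [6, [0, 0, -3.5], [0, 0, 0]]]'

```text
time: 8.08
position: [336.0, -288.3, 203.8]
eef_rot: [-0.003, 0.183, 0.983, 0.002]
force: [-0.1, -0.3, 0.8]
opening: 60.0
gripper_force: 0.0
```

apply_moves --targets '[[6, [0, 0, -2.5], [0, 0, 0]], [6, [0, 0, -1], [0, 0, 0]], [6, [0, 0, 0], [0, 0, 0]], [6, [0, 0, 0], [0, 0, 0]]]'

```text
time: 8.42
position: [337.7, -289.8, 240.4]
eef_rot: [0.0, 0.183, 0.983, -0.0]
force: [0.4, 0.1, 0.5]
opening: 59.9
gripper_force: 0.0
```

```bash
python3 - <<'E'
from h import *
from plant import imaging
import cv2
s,T,r=wrist(); print(s["position"])
for p in [(457.5,-107.5,200)]: print(totool(T,p))
a=r["pixels"]; b=imaging.read_camera("scene")["pixels"][180:340,240:440]
b=cv2.resize(b,(500,400))[:320]; a=cv2.resize(a,(0,0),fx=.8,fy=.8)[:, 80:380]
cv2.imwrite("pics/w4.png",np.hstack([a,b])[:,:,::-1])
E
```

```text
[ 337.70830516 -289.76310419  240.40111968]
[-4.62 21.32  4.04]
```

View pics/w4.png

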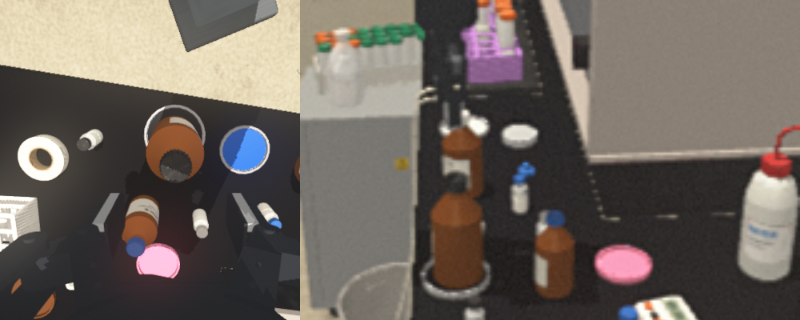

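The large bottle stands centred in the black dish. Next, move above the medium bottle.

apply_moves --targets '[[6, [-0.3, 1.3, 0], [0, 0, 0]], [6, [-0.6, 2.8, 0], [0, 0, 0]], [6, [-0.8, 3.6, 0], [0, 0, 0]], [6, [-0.8, 3.6, 0.3], [0, 0, 0]], [6, [-0.8, 3.6, 0.5], [0, 0, 0]], [6, [-0.7, 3.2, 0.5], [0, 0, 0]], [6, [-0.4, 2.1, 0.2], [0, 0, 0]], [6, [-0.2, 1.1, 0], [0, 0, 0]]]'

```text
time: 9.18
position: [457.3, -105.2, 223.5]
eef_rot: [-0.002, 0.182, 0.983, 0.0]
force: [0.6, -1.3, 0.1]
opening: 59.7
gripper_force: 0.0
```

apply_moves --targets '[[6, [0, 0, 0], [0, 0, 0]], [6, [0, 0, 0], [0, 0, 0]], [6, [0, 0, 0], [0, 0, 0]]]'

```text
time: 9.43
position: [456.5, -108.3, 225.1]
eef_rot: [-0.001, 0.183, 0.983, -0.0]
force: [0.2, -0.8, -0.7]
opening: 60.0
gripper_force: 0.0
```

```bash
cat > m.py <<'E'
from h import *
import cv2,sys
def look(capz,f,tag):
    s,T,r=wrist(); print(s["position"])
    # expected: cap on tool axis
    c=(T@np.array([0,0,s["position"][2]-capz,1]))[:3]; u,v=proj(r,c); print("axis px",u,v)
    e=ell(r["pixels"],int(u),int(v),45,f); p=plane(r,*e[0],capz-3); print(np.round(e,1) if 0 else e,p,totool(T,p))
    print("dishes wd",totool(T,(562.3,57.3,0)))
E
python3 - <<'E'
from m import *
look(133,lambda H,S,V:(S<70)&(V>120),"M")
E
```

```text
[ 456.50753585 -108.34834696  225.1062724 ]
axis px 318.23910743011186 204.08046834415833
((317.73492431640625, 204.47918701171875), (36.15776062011719, 37.12047576904297), 175.22125244140625) [ 457.38611771 -109.16218231  130.        ] [-0.12 -0.04  9.51]
dishes wd [-3.93 19.28 22.49]
```

apply_moves --targets '[[6, [0, 0, 1.5], [0, 0, 0]], [6, [0, 0, 3], [0, 0, 0]], [6, [0, 0, 2.7], [0, 0, 0]], [6, [0, 0, 1.5], [0, 0, 0]], [6, [0, 0, 0.7], [0, 0, 0]], [6, [0, 0, 0.4], [0, 0, 0]], [6, [0, 0, 0], [0, 0, 0]], [6, [0, 0, 0], [0, 0, 0]]]'

```text
time: 10.15
position: [457.8, -108.1, 128.4]
eef_rot: [0.001, 0.183, 0.983, -0.0]
force: [0.5, -0.2, -0.3]
opening: 60.1
gripper_force: 0.0
```

apply_moves --targets '[[4, [0, 0, 0], [0, 0, 0]], [2.2, [0, 0, 0], [0, 0, 0]], [2.2, [0, 0, 0], [0, 0, 0]], [2.2, [0, 0, 0], [0, 0, 0]], [2.2, [0, 0, 0], [0, 0, 0]], [2.2, [0, 0, 0], [0, 0, 0]]]' --grip_force 50

```text
time: 10.65
position: [458.1, -107.9, 128.6]
eef_rot: [0.001, 0.183, 0.983, -0.0]
force: [-1.1, -1.1, 5.5]
opening: 25.3
gripper_force: 48.8
```

apply_moves --targets '[[2.2, [0, 0, -0.3], [0, 0, 0]], [2.2, [0, 0, -0.5], [0, 0, 0]], [2.2, [0, 0, -1], [0, 0, 0]], [2.2, [0, 0, -1], [0, 0, 0]], [2.2, [0, 0, -0.7], [0, 0, 0]], [2.2, [0, 0, 0], [0, 0, 0]], [2.2, [0, 0, 0], [0, 0, 0]]]'

```text
time: 11.23
position: [457.7, -107.7, 163.3]
eef_rot: [0.001, 0.183, 0.983, -0.0]
force: [0.4, -0.1, -1.7]
opening: 25.3
gripper_force: 49.3
```

apply_moves --targets '[[2.2, [-0.1, 0.6, 0], [0, 0, 0]], [2.2, [-0.3, 1.5, 0], [0, 0, 0]], [2.2, [-0.45, 2.2, 0], [0, 0, 0]], [2.2, [-0.45, 2.2, 0], [0, 0, 0]], [2.2, [-0.45, 2.2, 0], [0, 0, 0]], [2.2, [-0.45, 2.2, 0], [0, 0, 0]], [2.2, [-0.45, 2.2, 0], [0, 0, 0]], [2.2, [-0.45, 2.2, 0], [0, 0, 0]]]'

```text
time: 11.9
position: [541.4, 25.4, 161.9]
eef_rot: [-0.001, 0.183, 0.983, -0.0]
force: [-0.2, -0.7, -1.6]
opening: 25.1
gripper_force: 49.3
```

apply_moves --targets '[[2.2, [-0.45, 2.2, 0], [0, 0, 0]], [2.2, [-0.2, 1.2, 0], [0, 0, 0]], [2.2, [-0.1, 0.5, 0], [0, 0, 0]], [2.2, [0, 0, 0], [0, 0, 0]], [2.2, [0, 0, 0], [0, 0, 0]], [2.2, [0, 0, 0], [0, 0, 0]]]'

```text
time: 12.4
position: [561.4, 56.9, 162.3]
eef_rot: [-0.0, 0.183, 0.983, -0.0]
force: [-0.9, -0.0, -1.8]
opening: 25.4
gripper_force: 49.4
```

```bash
python3 - <<'E'
from h import *
import cv2
s,T,r=wrist(); print(s["position"],s["force"],totool(T,(562.3,57.3,0)))
cv2.imwrite("pics/w5.png",r["pixels"][:,:,::-1])
E
```

```text
[561.43395883  56.886205   162.34404984] [-0.87495901 -0.03209256 -1.83246667] [-0.08  0.08 16.23]
```

View pics/w5.png

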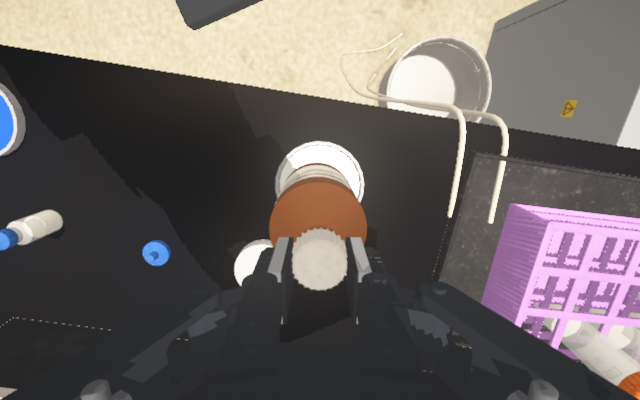

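The medium bottle is held centred on the white dish (u≈320). Lowering.

apply_moves --targets '[[2.2, [0, 0.05, 1], [0, 0, 0]], [2.2, [0, 0, 0.8], [0, 0, 0]], [2.2, [0, 0, 0.4], [0, 0, 0]], [2.2, [0, 0, 0.2], [0, 0, 0]], [2.2, [0, 0, 0.1], [0, 0, 0]], [2.2, [0, 0, 0], [0, 0, 0]], [2.2, [0, 0, 0], [0, 0, 0]]]'

```text
time: 13.03
position: [562.5, 58.2, 137.7]
eef_rot: [0.0, 0.183, 0.983, 0.0]
force: [0.2, -1.0, -1.2]
opening: 25.5
gripper_force: 49.4
```

apply_moves --targets '[[2.2, [0, 0, 0.1], [0, 0, 0]], [2.2, [0, 0, 0.1], [0, 0, 0]], [2.2, [0, 0, 0], [0, 0, 0]], [2.2, [0, 0, 0], [0, 0, 0]]]'

```text
time: 13.37
position: [562.4, 58.2, 135.6]
eef_rot: [0.0, 0.183, 0.983, -0.0]
force: [-0.1, -0.2, -1.7]
opening: 25.7
gripper_force: 49.4
```

apply_moves --targets '[[2.2, [0, 0, 0.1], [0, 0, 0]], [2.2, [0, 0, 0], [0, 0, 0]], [2.2, [0, 0, 0], [0, 0, 0]]]'

```text
time: 13.62
position: [562.4, 58.2, 134.6]
eef_rot: [-0.0, 0.183, 0.983, -0.0]
force: [-0.3, -0.1, -2.0]
opening: 25.4
gripper_force: 49.4
```

apply_moves --targets '[[2.2, [0, 0, 0.1], [0, 0, 0]], [2.2, [0, 0, 0], [0, 0, 0]], [2.2, [0, 0, 0], [0, 0, 0]]]'

```text
time: 13.87
position: [562.6, 58.2, 133.7]
eef_rot: [0.0, 0.183, 0.983, 0.0]
force: [0.2, -0.6, 0.9]
opening: 25.1
gripper_force: 49.6
```

apply_moves --targets '[[2.2, [0, 0, 0.07], [0, 0, 0]], [2.2, [0, 0, 0], [0, 0, 0]], [2.2, [0, 0, 0], [0, 0, 0]]]'

```text
time: 14.12
position: [563.1, 58.1, 133.6]
eef_rot: [0.001, 0.183, 0.983, 0.0]
force: [-1.8, -1.3, 5.6]
opening: 25.1
gripper_force: 50.2
```

Contact is made. Release and rise.

apply_moves --targets '[[3, [0, 0, 0], [0, 0, 0]], [4.2, [0, 0, 0], [0, 0, 0]], [6, [0, 0, 0], [0, 0, 0]], [6, [0, 0, 0], [0, 0, 0]], [6, [0, 0, -0.5], [0, 0, 0]], [6, [0, 0, -2], [0, 0, 0]], [6, [0, 0, -3], [0, 0, 0]], [6, [0, 0, -2.5], [0, 0, 0]]]'

```text
time: 14.78
position: [562.2, 58.2, 214.2]
eef_rot: [-0.0, 0.183, 0.983, -0.0]
force: [1.7, -0.0, 0.6]
opening: 59.9
gripper_force: 0.0
```

apply_moves --targets '[[6, [0, 0, -1], [0, 0, 0]], [6, [0, 0, 0], [0, 0, 0]], [6, [0, 0, 0], [0, 0, 0]]]'

```text
time: 15.03
position: [562.4, 58.2, 222.8]
eef_rot: [0.0, 0.183, 0.983, 0.0]
force: [-0.1, 0.1, -1.3]
opening: 59.8
gripper_force: 0.0
```

```bash
python3 - <<'E'
from h import *
from plant import imaging
import cv2
s,T,r=wrist(); print(s["position"])
print(totool(T,(432.8,-377,200)), s["joint_positions"])
cv2.imwrite("pics/w6.png",cv2.resize(r["pixels"],(0,0),fx=.8,fy=.8)[:,:,::-1])
E
```

```text
[562.38188055  58.1646084  222.78210793]
[ -3.55 -45.27   2.27] [ 1.00402648e-01  2.77481808e-01  1.77999075e+00  6.33802352e-06
  1.08349437e+00 -1.10259549e+00]
```

View pics/w6.png

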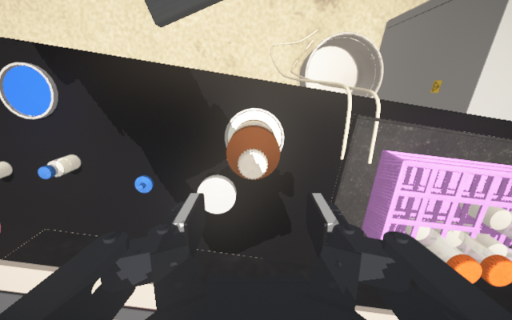

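The medium bottle is standing in the white dish (around (254,140) in this view). To reach the small bottle, I'll go around in front of the instrument corner.

apply_moves --targets '[[6, [0.3, -1.5, 0], [0, 0, 0]], [6, [0.6, -3, 0], [0, 0, 0]], [6, [0.73, -3.7, 0], [0, 0, 0]], [6, [0.73, -3.7, 0], [0, 0, 0]], [6, [0.73, -3.7, 0], [0, 0, 0]], [6, [0.73, -3.7, 0], [0, 0, 0]], [6, [0.73, -3.7, 0], [0, 0, 0]], [6, [0.73, -3.7, 0], [0, 0, 0]]]'

```text
time: 15.75
position: [414.4, -173.1, 221.5]
eef_rot: [-0.001, 0.183, 0.983, 0.0]
force: [1.8, 0.2, -1.1]
opening: 60.2
gripper_force: 0.0
```

apply_moves --targets '[[6, [0.73, -3.7, 0], [0, 0, 0]], [6, [0.73, -3.7, 0], [0, 0, 0]], [6, [0.73, -3.7, 0], [0, 0, 0]], [6, [0.45, -2.3, 0], [0, 0, 0]], [6, [0.2, -1, 0], [0, 0, 0]], [6, [0, 0, 0], [0, 0, 0]]]'

```text
time: 16.25
position: [336.9, -297.1, 221.8]
eef_rot: [-0.001, 0.184, 0.983, 0.0]
force: [0.5, 0.6, 0.2]
opening: 60.1
gripper_force: 0.0
```

apply_moves --targets '[[6, [-1, -0.4, 0.3], [0, 0, 0]], [6, [-2.5, -0.9, 0.4], [0, 0, 0]], [6, [-2.5, -0.9, 0.4], [0, 0, 0]], [6, [-2.5, -0.9, 0.4], [0, 0, 0]], [6, [-2.5, -0.9, 0.4], [0, 0, 0]], [6, [-0.7, -0.2, 0.2], [0, 0, 0]], [6, [0, 0, 0], [0, 0, 0]], [6, [0, 0, 0], [0, 0, 0]]]'

```text
time: 16.92
position: [433.2, -376.0, 200.8]
eef_rot: [-0.001, 0.182, 0.983, 0.001]
force: [-0.7, 0.1, 0.2]
opening: 59.8
gripper_force: 0.0
```

```bash
python3 - <<'E'
from m import *
look(111,lambda H,S,V:(S>100)&(V>60)&(H>95)&(H<130),"S")
E
```

```text
[ 433.22245259 -376.01404699  200.7963756 ]
axis px 318.23226710744797 204.99174831166073
((316.644775390625, 203.39117431640625), (29.018213272094727, 29.427473068237305), 55.67827606201172) [ 432.34499035 -376.84882926  108.        ] [ 0.03 -0.12  9.28]
dishes wd [ 3.43 45.06 20.13]
```

apply_moves --targets '[[5, [0, -0.05, 1.5], [0, 0, 0]], [5, [0, 0, 3], [0, 0, 0]], [5, [0, 0, 2.5], [0, 0, 0]], [5, [0, 0, 1.3], [0, 0, 0]], [5, [0, 0, 0.7], [0, 0, 0]], [5, [0, 0, 0.4], [0, 0, 0]], [5, [0, 0, 0], [0, 0, 0]], [5, [0, 0, 0], [0, 0, 0]]]'

```text
time: 17.63
position: [433.1, -378.0, 108.8]
eef_rot: [0.001, 0.183, 0.983, -0.0]
force: [-0.3, -0.5, 0.8]
opening: 50.2
gripper_force: 0.0
```

apply_moves --targets '[[3.5, [0, 0, 0], [0, 0, 0]], [1.8, [0, 0, 0], [0, 0, 0]], [1.8, [0, 0, 0], [0, 0, 0]], [1.8, [0, 0, 0], [0, 0, 0]], [1.8, [0, 0, 0], [0, 0, 0]], [1.8, [0, 0, 0], [0, 0, 0]]]' --grip_force 45

```text
time: 18.13
position: [433.5, -378.5, 109.0]
eef_rot: [0.001, 0.183, 0.983, -0.001]
force: [0.7, 0.1, 7.0]
opening: 20.3
gripper_force: 43.9
```

apply_moves --targets '[[1.8, [0, 0, -0.3], [0, 0, 0]], [1.8, [0, 0, -0.5], [0, 0, 0]], [1.8, [0, 0, -1], [0, 0, 0]], [1.8, [0, 0, -1], [0, 0, 0]], [1.8, [0, 0, -0.7], [0, 0, 0]], [1.8, [0, 0, 0], [0, 0, 0]], [1.8, [0, 0, 0], [0, 0, 0]]]'

```text
time: 18.72
position: [433.1, -378.2, 143.7]
eef_rot: [0.001, 0.183, 0.983, -0.0]
force: [-0.9, -0.2, 0.0]
opening: 20.4
gripper_force: 44.1
```

apply_moves --targets '[[1.8, [0, 0, -1], [0, 0, 0]], [1.8, [0, 0, -1.5], [0, 0, 0]], [1.8, [0.5, 0.75, 0], [0, 0, 0]], [1.8, [1, 1.5, 0], [0, 0, 0]], [1.8, [1.4, 2.15, 0], [0, 0, 0]], [1.8, [1.4, 2.15, 0], [0, 0, 0]], [1.8, [1.4, 2.15, 0], [0, 0, 0]], [1.8, [1.4, 2.15, 0], [0, 0, 0]]]'

```text
time: 19.38
position: [404.5, -249.3, 167.4]
eef_rot: [-0.0, 0.183, 0.983, 0.0]
force: [0.7, 0.9, 0.4]
opening: 20.6
gripper_force: 44.2
```

apply_moves --targets '[[1.8, [1.4, 2.15, 0], [0, 0, 0]], [1.8, [0.9, 1.4, 0], [0, 0, 0]], [1.8, [0.45, 0.7, 0], [0, 0, 0]], [1.8, [0, 0, 0.9], [0, 0, 0]], [1.8, [0, 0, 1], [0, 0, 0]], [1.8, [0, 0, 0.6], [0, 0, 0]], [1.8, [0, 0, 0], [0, 0, 0]], [1.8, [0, 0, 0], [0, 0, 0]]]'

```text
time: 20.05
position: [394.8, -202.0, 142.0]
eef_rot: [-0.001, 0.183, 0.983, 0.0]
force: [-0.2, -0.2, -1.0]
opening: 20.5
gripper_force: 44.2
```

```bash
python3 - <<'E'
from h import *
import cv2
s,T,r=wrist(); print(s["position"],s["force"],totool(T,(395.5,-201.5,0)))
cv2.imwrite("pics/w7.png",r["pixels"][:,:,::-1])
E
```

```text
[ 394.84880886 -202.04672484  142.00607251] [-0.18796237 -0.22784089 -1.02372238] [-0.07  0.07 14.2 ]
```

View pics/w7.png

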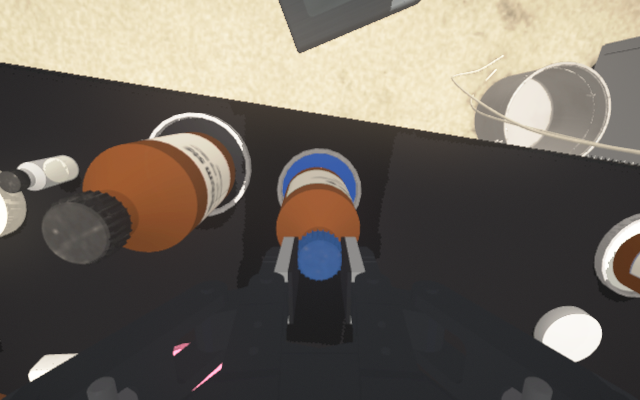

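The small bottle is held and centred over the blue dish (u≈319). Lowering.

apply_moves --targets '[[1.8, [0, 0.05, 1], [0, 0, 0]], [1.8, [0, 0, 0.8], [0, 0, 0]], [1.8, [0, 0, 0.4], [0, 0, 0]], [1.8, [0, 0, 0.2], [0, 0, 0]], [1.8, [0, 0, 0], [0, 0, 0]], [1.8, [0, 0, 0.1], [0, 0, 0]], [1.8, [0, 0, 0], [0, 0, 0]], [1.8, [0, 0, 0], [0, 0, 0]]]'

```text
time: 20.77
position: [395.5, -201.2, 118.1]
eef_rot: [0.0, 0.183, 0.983, -0.0]
force: [0.0, 0.6, -1.8]
opening: 20.2
gripper_force: 44.2
```

apply_moves --targets '[[1.8, [0, 0, 0.1], [0, 0, 0]], [1.8, [0, 0, 0], [0, 0, 0]], [1.8, [0, 0, 0], [0, 0, 0]]]'

```text
time: 21.02
position: [395.4, -201.1, 117.0]
eef_rot: [0.0, 0.183, 0.983, -0.0]
force: [-0.0, -0.2, -0.9]
opening: 19.9
gripper_force: 44.2
```

apply_moves --targets '[[1.8, [0, 0, 0.1], [0, 0, 0]], [1.8, [0, 0, 0], [0, 0, 0]], [1.8, [0, 0, 0], [0, 0, 0]]]'

```text
time: 21.27
position: [395.3, -201.1, 115.9]
eef_rot: [-0.0, 0.183, 0.983, 0.0]
force: [0.2, 0.1, -0.4]
opening: 20.4
gripper_force: 44.2
```

apply_moves --targets '[[1.8, [0, 0, 0.1], [0, 0, 0]], [1.8, [0, 0, 0], [0, 0, 0]], [1.8, [0, 0, 0], [0, 0, 0]]]'

```text
time: 21.52
position: [395.3, -201.1, 114.8]
eef_rot: [-0.0, 0.183, 0.983, 0.0]
force: [-0.8, -0.0, -1.1]
opening: 20.1
gripper_force: 44.2
```

apply_moves --targets '[[1.8, [0, 0, 0.07], [0, 0, 0]], [1.8, [0, 0, 0], [0, 0, 0]], [1.8, [0, 0, 0], [0, 0, 0]]]'

```text
time: 21.77
position: [395.3, -201.1, 114.1]
eef_rot: [-0.0, 0.183, 0.983, 0.0]
force: [0.4, -0.4, -1.5]
opening: 20.2
gripper_force: 44.2
```

apply_moves --targets '[[1.8, [0, 0, 0.07], [0, 0, 0]], [1.8, [0, 0, 0], [0, 0, 0]], [1.8, [0, 0, 0], [0, 0, 0]]]'

```text
time: 22.02
position: [395.9, -201.4, 114.1]
eef_rot: [0.001, 0.183, 0.983, -0.0]
force: [-1.1, 0.9, 7.2]
opening: 20.4
gripper_force: 44.9
```

apply_moves --targets '[[2.5, [0, 0, 0], [0, 0, 0]], [3.6, [0, 0, 0], [0, 0, 0]], [5, [0, 0, 0], [0, 0, 0]], [5, [0, 0, 0], [0, 0, 0]], [5, [0, 0, -0.5], [0, 0, 0]], [5, [0, 0, -2], [0, 0, 0]], [5, [0, 0, -3], [0, 0, 0]], [5, [0, 0, -3.5], [0, 0, 0]]]'

```text
time: 22.68
position: [394.1, -200.5, 203.6]
eef_rot: [-0.002, 0.183, 0.983, 0.001]
force: [-0.0, -0.5, -0.5]
opening: 50.2
gripper_force: 0.0
```

apply_moves --targets '[[5, [0, 0, -3], [0, 0, 0]], [5, [1.5, 0, -1.5], [0, 0, 0]], [5, [3, 0, 0], [0, 0, 0]], [5, [3, 0, 0], [0, 0, 0]], [5, [1.5, 0, 0], [0, 0, 0]], [5, [0, 0, 0], [0, 0, 0]], [5, [0, 0, 0], [0, 0, 0]], [5, [0, 0, 0], [0, 0, 0]]]'

```text
time: 23.35
position: [312.4, -169.2, 249.0]
eef_rot: [0.001, 0.183, 0.983, -0.0]
force: [0.8, 0.6, 0.7]
opening: 50.2
gripper_force: 0.0
```

```bash
python3 - <<'E'
from h import *
from plant import imaging
import cv2
s,T,r=wrist(); print(s["position"],s["force"])
b=imaging.read_camera("scene")["pixels"][200:320,260:420]; t=imaging.read_camera("top")["pixels"][150:250,210:350]
b=cv2.resize(b,(400,300)); t=cv2.resize(t,(400,300))
cv2.imwrite("pics/w8.png",np.vstack([np.hstack([b,t]),np.hstack([cv2.resize(r["pixels"],(480,300)),np.zeros((300,320,3),np.uint8)])])[:,:,::-1])
E
```

```text
[ 312.38416629 -169.23685009  249.02654852] [0.81892505 0.55254798 0.70537887]
```

View pics/w8.png

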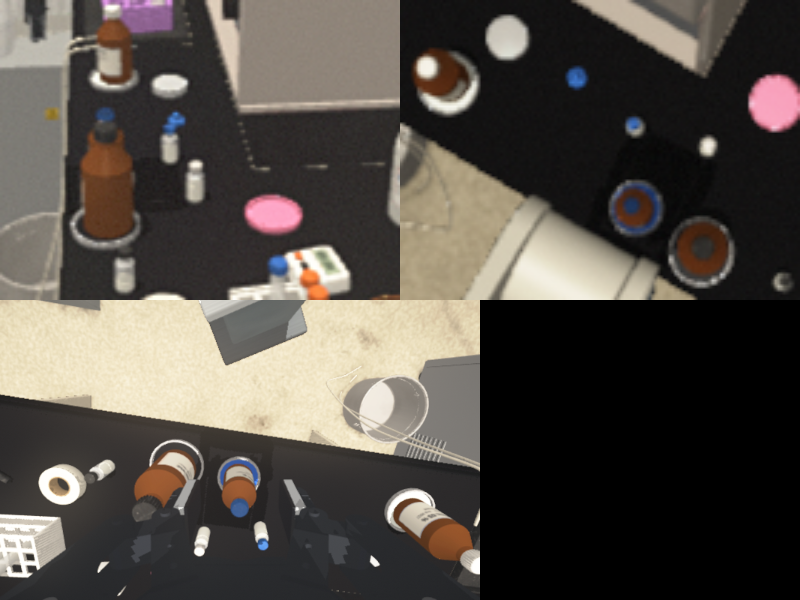

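All three bottles stand upright and centred in the top, scene and wrist views. The vials are untouched, so I'm handing in.

```bash
python3 -c "
from plant import workorder
print(workorder.finish_job())"
```

```text
the job is handed in; nothing more can be done
None
```

The job is handed in: the large, medium and small bottles were placed in that order, standing upright in the black, white and blue dishes, about 23 s in, with the vials where they were; no verdict was shown.

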